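Open the spectacle showcase and hold its lid up

ROBOT

A 6-joint arm with a two-finger parallel gripper is mounted at the origin on the work surface. World frame = base frame: x ahead of the robot, y to its left, z up, the work surface at z = 0. Lengths are in m, angles in rad, forces in N, time in s.
With the tool pointing down it reaches from about 0.25 to 0.775 m from the base axis. Payload 8.9 kg.
Tool frame: the origin (TCP) lies between the finger pads; the fingertips stand 22 mm ahead of it and the grasp point (between the pads) lies 3 mm ahead of it; z points along the fingers, y is the direction in which the jaws open and shut (so a half turn about z gives the same grasp; the last joint's range is limited). The gripper opens to 85 mm and grips with 20 to 120 N. Pads are 22 mm wide; open, the fingers measure 114 mm over their backs; the gripper's body (76 mm by 85 mm) begins 54 mm behind the grasp point. The pads swing forward as they close: fully open they stand 13 mm farther back than shut.
Start: joints at [-1.299, 0.291, -0.153, 1.127, 0, 1.431], TCP at [0.21, -0.481, 0.253] pointing down, gripper open.
Joint ranges: [-2.52, 2.52], [-0.91, 1.74], [-1.3, 1.37], [-1.96, 2.02], [-1.52, 1.47], [-3.14, 3.14]. Speed limits (rad/s): [2.22, 2.22, 2.79, 3.14, 3.14, 3.14].

INTERFACE

Orientations are given as [roll, pitch, yaw] about the fixed x, y, z axes, in that order (R = Rz(yaw) Ry(pitch) Rx(roll)).
In Python, from plant import arm gives the robot as it stands.
- The arm moves only by the shell command python3 -m crank 'ROWS'. ROWS is JSON, a list of rows, each an object of numbers: "ax", "ay", "az": the turn, a rotation vector about the world's x, y, z in degrees; "dx", "dy", "dz": the shift along the world's x, y, z in m; "grip": the opening, from 0 (shut) to 1 (fully open). A call has 1 to 12 rows; each row shifts and turns the pose as measured when the row begins; what a row does not reach is not made up. A row lasts 1/8 s, in which the tool goes at most 62.5 mm and 10.7 degrees, less where a joint would pass 70% of its speed; a pose out of reach is approached as far as the arm can. A call with a gripper value outside its range is refused whole. The fingers move at their own pace and stop on an object; the grip force is fixed at half the most. Time passes only in rows, so rows that do not move let the fingers close. It gives the time, the measured TCP pose, the force and the opening at its end, in the units of the state.
- arm.state(): the state, without advancing time (a new reading comes with each control period).
- arm.camera(name): name is "side" or "top"; returns (picture, depth): 480x640x3 uint8, red, green, blue; 480x640 float32, m along the optical axis (not along the pixel's ray), 0 where there is no reading.
- arm.camera_params(name): a dict with "fx", "fy", "cx", "cy" (pixels), "k1" (the pictures are not rectified: a ray, as slopes to the right and down, at radius r is drawn at 1 + k1 r^2 times it, then the intrinsics apply), "T" (4x4, takes a point from camera to world coordinates). Camera axes: x right, y down, z forward; pixel columns grow to the right and rows downward; lengths in m; the calibration is good to about 2 mm. A picture is of the moment at which its call begins. camera_params takes no time and is no camera call.
- arm.close_job(): hands the job in, once; it reports no verdict.
The state is a dict: "time": time; "qpos": joint angles; "qd": joint speeds; "joint_efforts": joint torques, N m; "eef_pos": TCP position; "tool_rot": TCP orientation; "ft_force": force on the tool from outside, world axes, zero at the start; "wrist_torque": the same for the moment, N m; "width": finger opening in m.
Only numpy, scipy, OpenCV 4.12 (cv2) and the standard library are available. Lean on these libraries where they do the work, as an engineer would, in place of code of your own. Each camera call takes 0.05 s, during which the arm holds its last target.

TASK

Hold the glass lid of the spectacle showcase open for me so that I can take a frame out. First, before touching the bolt, give the lid's handle a gentle tug to feel whether the bolt still holds it: if it comes free, leave the bolt as it is; if it is caught, draw the bolt all the way back. Then lift the lid by its handle to about 45 degrees and finish while still holding it there by the handle, leaving everything else on the counter and the showcase where it stands.

Things in the scene. Friction and masses are not known exactly. Their poses are not given: they have to be found in the camera images.
- case: the counter-top spectacle showcase, fixed: white closed ends, glass front and back, frames inside, 260 (x) x 460 (y) x 115 mm. Origin: centre of its underside; x points away from the robot to the hinge side, y to its left, z up; turned up to 0.25 rad either way. The lid lies between the two white ends, its top level with theirs
- handle: steel bow handle of the glazed lid: round bar 11 mm thick, 110 mm long, level, 42 mm in front of the lid's front rail (36 mm of free space behind it), only the counter 102 mm below it. Origin: middle of the bar. Axes as the showcase's when shut (y along the bar, x towards the hinge), turning with the lid
- lid (a joint): angle of the lid, rad: 0 = shut, grows as its front edge rises, stop at 1.3. 270 x 250 mm, aluminium and glass, 0.4 to 0.9 kg; no stay: it falls shut if let go. Lifting takes 2 to 4.5 N at the handle. While the bolt holds it, it gives only its play (0.02 rad, 6 mm at the handle) and then stops hard
- lid_hinge (a point): point on the lid's hinge axis (along the showcase's y), straight behind the middle of the handle: 292 mm from it along the showcase's x, at the same height
- bolt (a joint): how far the bolt is drawn back, m: 0 = thrown fully towards the lid, 0.030 = at its back stop, clear of the lid. Stays where it is left; sliding takes about 3 N. Found anywhere from 0.002 to 0.024: nearer the lid its nose still holds the lid, farther back it does not; covers hide the nose, so a tug at the lid tells
- bolt_bar: sliding bar of the barrel bolt on top of the showcase's right-hand end, with an upright round brass knob 14 mm thick. Origin: on the knob's axis, 15 mm below its top, 38 mm above the white end, 18 mm above two steel straps (24 mm wide) that stand 16 mm or more before and behind the axis. Axes as the showcase's: +y to the lid, drawn back towards -y
- strike: small steel box strike, 24 x 24 x 20 mm, on the lid's right-hand side near the front; the bolt's nose enters it. Origin: at its mouth, on the lid's top
- spray_bottle: blue lens-spray bottle with a white pump, 31 mm across and 106 mm tall, standing on the fixed left-hand end of the showcase; origin at the centre of its foot
- glasses_case: closed dark-blue hard spectacle case, 162 x 62 x 44 mm, on the counter in front of the showcase; origin at the centre of its underside, long side along its x
- screwdriver: small red-handled screwdriver, 150 mm long, lying in front of the showcase; origin under its middle, long side along its x
- glasses: black-framed spectacles, temples open, 125 mm wide and 40 mm tall, standing on the counter to the right; origin under the bridge, temples 125 mm along its +x
- pliers: small blue-handled pliers, 125 mm long and 12 mm thick, lying on the counter to the right; origin under the joint
- parts_tray: white open tray of screws and nose pads, 120 x 90 x 22 mm, on the counter to the left; origin at the centre of its underside
- tool_cup: green cup with hand tools standing in it, 72 mm across, 175 mm tall with the tools, on the counter to the left; origin at the centre of its foot

How it is judged:
By the outcome, as a careful person would: the job done as asked, in the order asked, and still so for the second after the job is handed in, while the arm keeps its last pose, push and grip.
It also fails if it takes over 58 s, if anything falls off the work surface, if the arm or the gripper's body presses on something with over 40 N, if the wrist force passes 120 N, or if a joint passes its speed limit or range.

## Working session

There is one attempt and no reset: what is moved stays moved. The work goes in short steps, Python scripts to look and compute and a shell command to move; the robot and the scene stay as the last step left them, time stands still between calls to the robot, and variables do not carry over. Pictures are saved under pics/ and viewed, and the job is handed in when it is done.

```bash
ls; mkdir -p pics; python3 - <<'E'
from plant import arm
import cv2,numpy as np
print(arm.state())
for n in("side","top"):
    p,d=arm.camera(n); cv2.imwrite(f"pics/{n}0.png",p[:,:,::-1]); np.save(f"pics/{n}0d.npy",d)
    print(n,arm.camera_params(n))
E
```

```text
pics
{'time': 0.0, 'qpos': array([-1.29929533e+00,  2.91289424e-01, -1.54122120e-01,  1.12669328e+00,
        2.50218515e-05,  1.43155205e+00]), 'qd': array([ 0.00043525,  0.00047467,  0.00210774,  0.00021152, -0.0001076 ,
       -0.00042107]), 'joint_efforts': array([ 2.03450989e-03, -5.37145042e+01,  3.31369078e+01,  1.60537596e-02,
       -1.58187945e-04, -4.49262387e-06]), 'eef_pos': array([ 0.20955637, -0.48092226,  0.2527291 ]), 'tool_rot': array([-3.14030029e+00, -2.06392578e-04,  4.10745121e-01]), 'ft_force': array([0.12424504, 0.52991215, 0.28814001]), 'wrist_torque': array([ 0.0136841 ,  0.0252912 , -0.03079509]), 'width': 0.08537510817692014}
side {'fx': 560.362821205599, 'fy': 560.362821205599, 'cx': 314.297331748334, 'cy': 239.9674987596996, 'k1': -0.02696974152802935, 'T': array([[-0.73019857, -0.39014165,  0.56089174, -0.27935232],
       [-0.68321385,  0.4234032 , -0.59493577,  0.86490355],
       [-0.00537413, -0.81763025, -0.57571859,  0.97756037],
       [ 0.        ,  0.        ,  0.        ,  1.        ]])}
top {'fx': 594.7708779347383, 'fy': 594.7708779347383, 'cx': 330.89939391697436, 'cy': 238.063360713485, 'k1': 0.014058356610403186, 'T': array([[ 0.01359635, -0.99721161,  0.07337672,  0.47063575],
       [-0.99989749, -0.01388899, -0.00347938, -0.01706375],
       [ 0.00448881, -0.07332189, -0.99729823,  1.5729008 ],
       [ 0.        ,  0.        ,  0.        ,  1.        ]])}
```

View pics/side0.png

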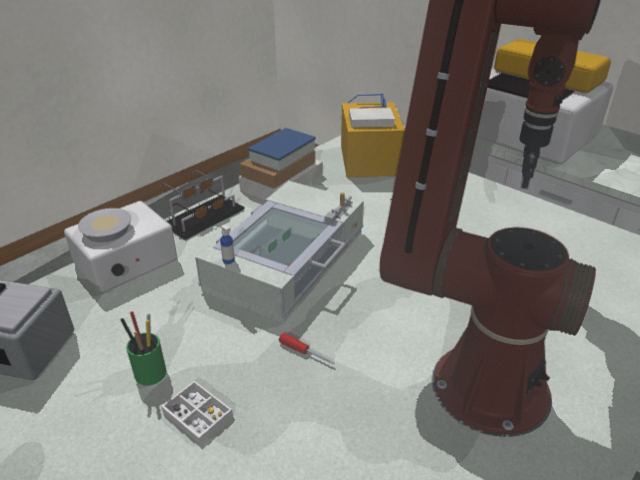

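View pics/top0.png

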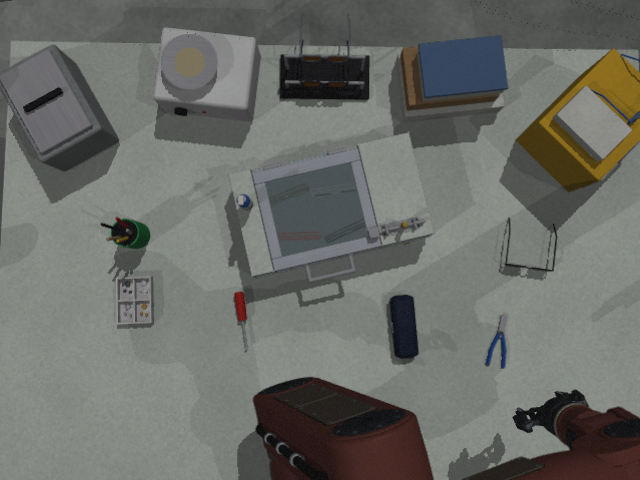

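The side view shows the case centred near (285,250), with the handle near (328,255) and the brass knob near (343,198). In the top view the handle bar is near (331,272) and the bolt near (403,224). I'll zoom in on both.

```bash
cat > h.py <<'E'
import numpy as np,cv2
from plant import arm
class Cam:
    def __init__(s,n):
        p=arm.camera_params(n); s.K=np.array([[p['fx'],0,p['cx']],[0,p['fy'],p['cy']],[0,0,1]]); s.D=np.array([p['k1'],0,0,0,0]);s.T=p['T']
    def ray(s,u,v):
        q=cv2.undistortPoints(np.array([[[u,v]]],float),s.K,s.D)[0,0]
        d=s.T[:3,:3]@np.array([q[0],q[1],1]); return s.T[:3,3],d
    def onz(s,u,v,z):
        o,d=s.ray(u,v); return o+d*(z-o[2])/d[2]
    def pt(s,u,v,dep):
        o,d=s.ray(u,v); return o+d*dep
    def proj(s,P):
        Ti=np.linalg.inv(s.T); r=cv2.Rodrigues(Ti[:3,:3])[0]
        return cv2.projectPoints(np.array(P,float).reshape(-1,1,3),r,Ti[:3,3],s.K,s.D)[0].reshape(-1,2)
def tri(c1,p1,c2,p2):
    o1,d1=c1.ray(*p1);o2,d2=c2.ray(*p2)
    A=np.stack([d1,-d2],1); t=np.linalg.lstsq(A,o2-o1,rcond=None)[0]
    a=o1+d1*t[0];b=o2+d2*t[1]; return (a+b)/2,np.linalg.norm(a-b)
E
python3 - <<'E'
import cv2
s=cv2.imread("pics/side0.png");t=cv2.imread("pics/top0.png")
cv2.imwrite("pics/sc.png",cv2.resize(s[180:320,190:380],None,fx=4.2,fy=4.2,interpolation=cv2.INTER_CUBIC))
cv2.imwrite("pics/tc.png",cv2.resize(t[130:310,225:440],None,fx=3.3,fy=3.3,interpolation=cv2.INTER_CUBIC))
E
```

```text
(no output)
```

View pics/sc.png

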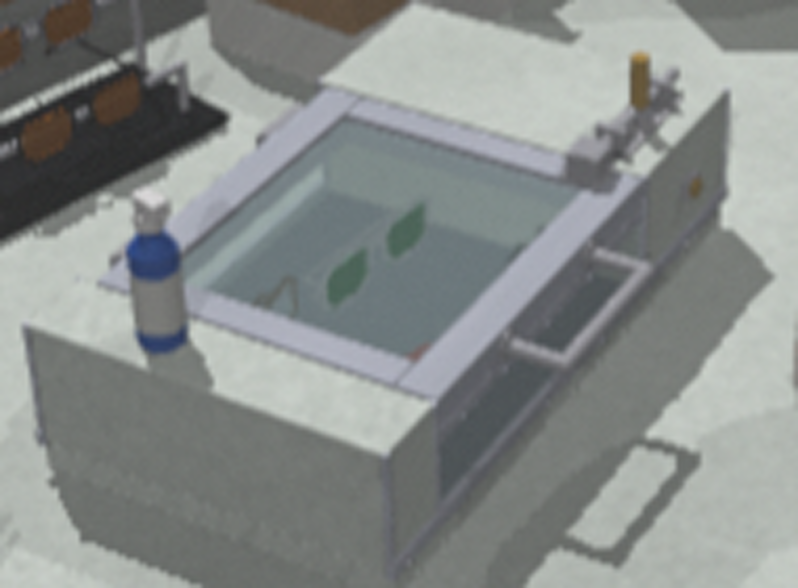

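View pics/tc.png

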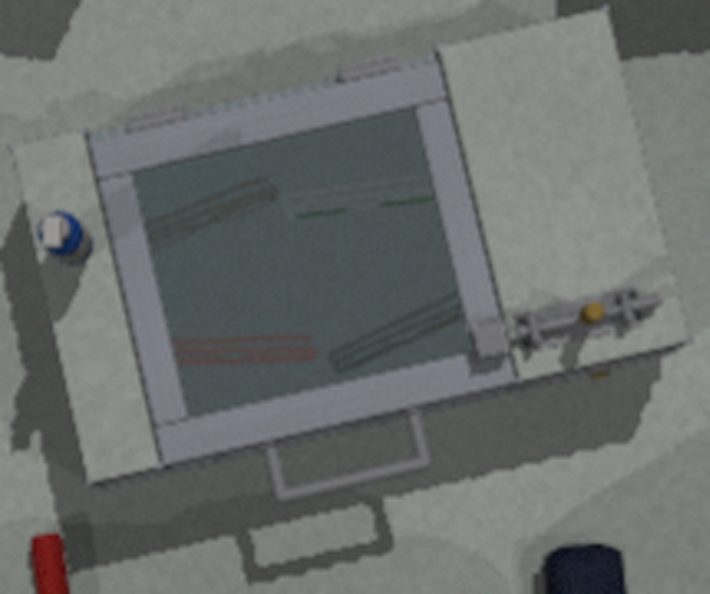

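```bash
python3 - <<'E'
from h import *
s=Cam("side");t=Cam("top");dt=np.load("pics/top0d.npy");ds=np.load("pics/side0d.npy")
S=lambda x,y:(190+x/4.2-.4,180+y/4.2-.4); T=lambda x,y:(225+x/3.3-.4,130+y/3.3-.4)
prs={'hL':((567,359),(281,492)),'hR':((646,268),(425,462)),'knobtop':((640,56),(594,311)),'frontL':((390,456),(92,483)),'frontR':((727,92),(688,341)),'backL':((26,327),(12,148)),'strike':((588,150),(489,335))}
for k,(a,b) in prs.items():
    p,e=tri(s,S(*a),t,T(*b)); print(k,p.round(4),round(e,4),'zdepth',[round(float(x),3) for x in (t.pt(*T(*b),dt[int(round(T(*b)[1])),int(round(T(*b)[0]))]))])
tc={k:t.onz(*T(*v),.115) for k,v in dict(FL=(92,483),FR=(688,341),BR=(607,10),BL=(12,148)).items()}
for k,v in tc.items(): print(k,v.round(4))
f=tc['FR']-tc['FL'];b=tc['BR']-tc['BL'];print(np.linalg.norm(f),np.linalg.norm(b), np.arctan2(f[0],-f[1]),np.arctan2(b[0],-b[1]))
for z in (.11,.115): print([t.onz(*T(*v),z).round(4) for v in ((281,492),(425,462))])
E
```

```text
hL [0.4766 0.0276 0.1053] 0.0028 zdepth [0.478, 0.028, 0.107]
hR [ 0.5019 -0.0783  0.105 ] 0.0012 zdepth [0.501, -0.079, 0.109]
knobtop [ 0.6107 -0.1962  0.1674] 0.0009 zdepth [0.611, -0.197, 0.165]
frontL [0.4825 0.1687 0.1125] 0.0003 zdepth [0.482, 0.169, 0.109]
frontR [ 0.5947 -0.2738  0.1108] 0.0008 zdepth [0.594, -0.274, 0.113]
backL [0.7331 0.2349 0.113 ] 0.0016 zdepth [0.731, 0.233, 0.12]
strike [ 0.5945 -0.124   0.1327] 0.0012 zdepth [0.595, -0.123, 0.136]
FL [0.4824 0.1682 0.115 ]
FR [ 0.5941 -0.2734  0.115 ]
BR [ 0.8438 -0.2119  0.115 ]
BL [0.7322 0.234  0.115 ]
0.45551500070939366 0.4596073335876997 0.24774820720909818 0.24539975709449474
[array([0.4776, 0.0284, 0.11  ]), array([ 0.5014, -0.0785,  0.11  ])]
[array([0.4776, 0.0282, 0.115 ]), array([ 0.5012, -0.0783,  0.115 ])]
```

Heights check out. The bar is at about 0.106 (text 0.1075), the knob top at about 0.167 (text 0.168) and the case yaw about 0.247. The handle middle is (0.489, -0.025) and the knob is (0.611, -0.196). I'll move above the handle with the jaws across the bar.

```bash
python3 -m crank '[{"dx":0.02,"dy":0.034,"az":8,"grip":0.4},{"dx":0.029,"dy":0.047,"az":8,"grip":0.4},{"dx":0.029,"dy":0.047,"az":8,"grip":0.4},{"dx":0.029,"dy":0.047,"az":8,"grip":0.4},{"dx":0.029,"dy":0.047,"az":8,"grip":0.4},{"dx":0.029,"dy":0.047,"az":8,"grip":0.4},{"dx":0.029,"dy":0.047,"az":8,"grip":0.4},{"dx":0.029,"dy":0.047,"az":8,"grip":0.4},{"dx":0.029,"dy":0.047,"az":8,"grip":0.4},{"dx":0.027,"dy":0.046,"az":8,"grip":0.4}]'
```

```text
invalid input at $[0]: expected keys ax, ay, az, dx, dy, dz, grip
```

```bash
python3 -m crank '[{"ax":0,"ay":0,"dz":0,"dx":0.02,"dy":0.034,"az":8,"grip":0.4},{"ax":0,"ay":0,"dz":0,"dx":0.029,"dy":0.047,"az":8,"grip":0.4},{"ax":0,"ay":0,"dz":0,"dx":0.029,"dy":0.047,"az":8,"grip":0.4},{"ax":0,"ay":0,"dz":0,"dx":0.029,"dy":0.047,"az":8,"grip":0.4},{"ax":0,"ay":0,"dz":0,"dx":0.029,"dy":0.047,"az":8,"grip":0.4},{"ax":0,"ay":0,"dz":0,"dx":0.029,"dy":0.047,"az":8,"grip":0.4},{"ax":0,"ay":0,"dz":0,"dx":0.029,"dy":0.047,"az":8,"grip":0.4},{"ax":0,"ay":0,"dz":0,"dx":0.029,"dy":0.047,"az":8,"grip":0.4},{"ax":0,"ay":0,"dz":0,"dx":0.029,"dy":0.047,"az":8,"grip":0.4},{"ax":0,"ay":0,"dz":0,"dx":0.0,"dy":0.0,"az":0,"grip":0.4}]'
```

```text
time: 1.35
eef_pos: [0.4659, -0.0568, 0.2503]
tool_rot: [-3.139, -0.001, 1.707]
ft_force: [0.2, -1.1, -0.1]
width: 0.0343
```

```bash
python3 -m crank '[{"ax":0,"ay":0,"dz":0,"dx":0.0236,"dy":0.032,"az":6.3,"grip":0.4},{"ax":0,"ay":0,"dz":-0.04,"dx":0,"dy":0,"az":0,"grip":0.4},{"ax":0,"ay":0,"dz":-0.03,"dx":0,"dy":0,"az":0,"grip":0.4},{"ax":0,"ay":0,"dz":0,"dx":0,"dy":0,"az":0,"grip":0.4}]'; python3 - <<'E'
from h import *
st=arm.state();print(st['eef_pos'],st['tool_rot'])
p,d=arm.camera("side");cv2.imwrite("pics/s1f.png",p[:,:,::-1]);cv2.imwrite("pics/s1.png",cv2.resize(p[150:310,230:420,::-1],None,fx=3.7,fy=3.7,interpolation=cv2.INTER_CUBIC))
p,d=arm.camera("top");cv2.imwrite("pics/t1.png",cv2.resize(p[180:320,250:430,::-1],None,fx=4,fy=4,interpolation=cv2.INTER_CUBIC))
E
```

```text
time: 1.85
eef_pos: [0.4891, -0.0254, 0.1784]
tool_rot: [-3.138, -0.0, 1.817]
ft_force: [-0.5, -0.5, 0.7]
width: 0.0336
[ 0.48912733 -0.02542983  0.17836611] [-3.13772552e+00 -3.65959938e-04  1.81707954e+00]
```

View pics/s1.png

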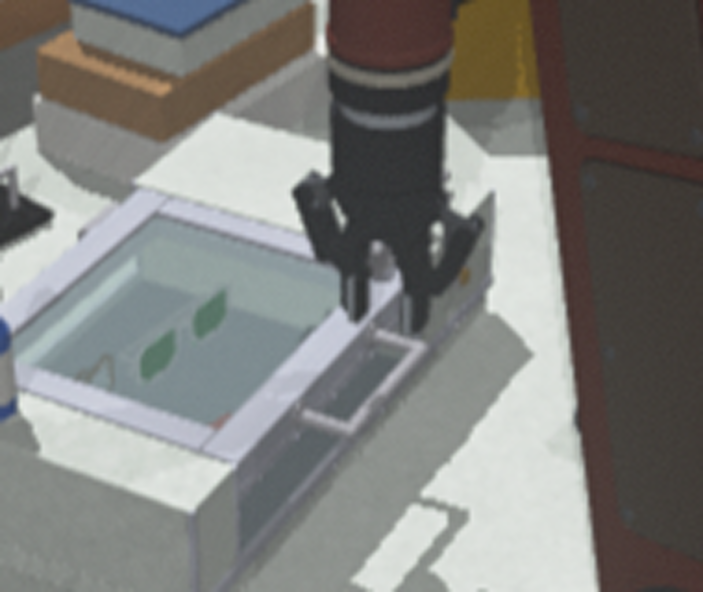

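View pics/t1.png

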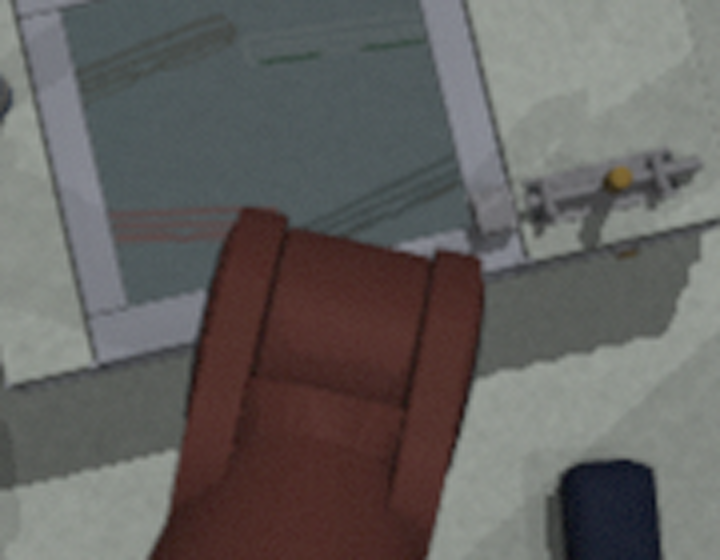

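The side view shows the fingers straddling the bar line, at (355,318) and (415,325) above the bar at about (390,380). The arm hides the handle in the top view. I'll descend and grip.

```bash
python3 -m crank '[{"ax":0,"ay":0,"dz":-0.03,"dx":0,"dy":0,"az":0,"grip":0.4},{"ax":0,"ay":0,"dz":-0.02,"dx":0,"dy":0,"az":0,"grip":0.4},{"ax":0,"ay":0,"dz":-0.01,"dx":0,"dy":0,"az":0,"grip":0.4},{"ax":0,"ay":0,"dz":-0.006,"dx":0,"dy":0,"az":0,"grip":0.4},{"ax":0,"ay":0,"dz":0,"dx":0,"dy":0,"az":0,"grip":0.4}]'; python3 - <<'E'
from h import *
p,d=arm.camera("side");cv2.imwrite("pics/s2.png",cv2.resize(p[180:310,270:400,::-1],None,fx=4.5,fy=4.5,interpolation=cv2.INTER_CUBIC))
E
```

```text
time: 2.58
eef_pos: [0.4949, -0.0283, 0.1193]
tool_rot: [3.133, 0.006, 1.814]
ft_force: [0.1, 0.1, -0.3]
width: 0.0343
```

View pics/s2.png

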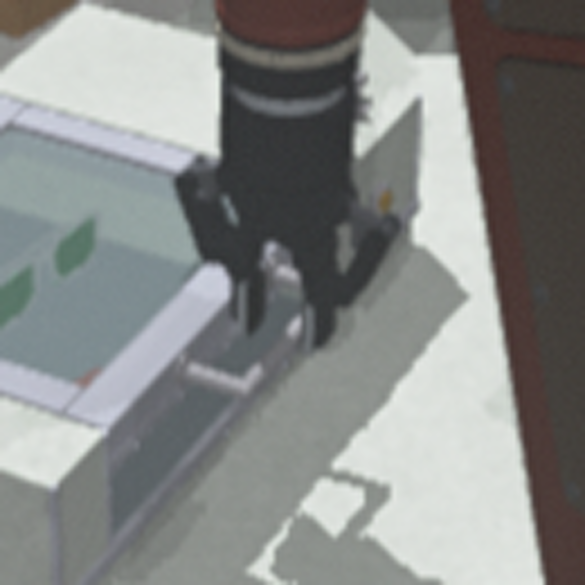

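```bash
python3 -m crank '[{"ax":0,"ay":0,"dz":0,"dx":-0.0055,"dy":0.003,"az":0,"grip":0.4},{"ax":0,"ay":0,"dz":-0.006,"dx":0,"dy":0,"az":0,"grip":0.4}]'
```

```text
time: 2.88
eef_pos: [0.4901, -0.0253, 0.1145]
tool_rot: [3.13, 0.007, 1.814]
ft_force: [-0.4, 0.8, -0.8]
width: 0.0345
```

```bash
python3 -m crank '[{"ax":0.23,"ay":0.74,"dz":-0.003,"dx":-0.001,"dy":0,"az":0,"grip":0.4},{"ax":0,"ay":0,"dz":0,"dx":0,"dy":0,"az":0,"grip":0.15},{"ax":0,"ay":0,"dz":0,"dx":0,"dy":0,"az":0,"grip":0.0},{"ax":0,"ay":0,"dz":0,"dx":0,"dy":0,"az":0,"grip":0.0}]'
```

```text
time: 3.38
eef_pos: [0.4869, -0.0255, 0.1111]
tool_rot: [-3.136, -0.0, 1.814]
ft_force: [2.5, 1.7, 0.0]
width: 0.0084
```

```bash
python3 -m crank '[{"ax":0,"ay":0,"dz":0,"dx":0,"dy":0,"az":0,"grip":0.0},{"ax":0,"ay":0,"dz":0,"dx":0,"dy":0,"az":0,"grip":0.0}]'; python3 - <<'E'
from h import *
p,d=arm.camera("side");cv2.imwrite("pics/s3.png",cv2.resize(p[180:310,270:400,::-1],None,fx=4.5,fy=4.5,interpolation=cv2.INTER_CUBIC))
E
```

```text
time: 3.62
eef_pos: [0.4869, -0.0256, 0.1111]
tool_rot: [-3.136, -0.0, 1.814]
ft_force: [-0.9, 0.3, 1.5]
width: 0.0085
```

View pics/s3.png

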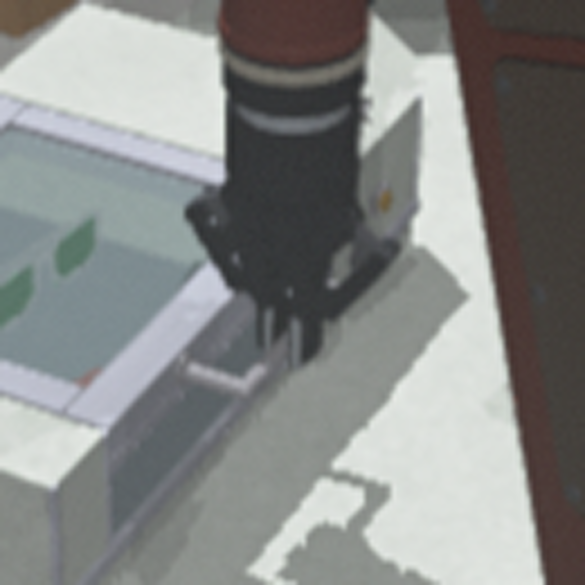

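The fingers stopped at 8.5 mm on the bar, and the side view shows it between the pads. Now a gentle tug.

```bash
for i in 1 2; do python3 -m crank '[{"ax":0,"ay":0,"dz":0.003,"dx":0,"dy":0,"az":0,"grip":0.0}]'; done
```

```text
time: 3.8
eef_pos: [0.4868, -0.0255, 0.1139]
tool_rot: [-3.136, -0.001, 1.814]
ft_force: [0.6, 0.1, -3.1]
width: 0.0089
time: 3.92
eef_pos: [0.4869, -0.0255, 0.1169]
tool_rot: [-3.135, -0.001, 1.814]
ft_force: [2.0, -0.2, -4.0]
width: 0.0091
```

```bash
python3 -m crank '[{"ax":0,"ay":0,"dz":0.003,"dx":0,"dy":0,"az":0,"grip":0.0}]'; python3 -m crank '[{"ax":0,"ay":0,"dz":0.0,"dx":0,"dy":0,"az":0,"grip":0.0}]'
```

```text
time: 4.05
eef_pos: [0.4869, -0.0255, 0.1201]
tool_rot: [-3.135, -0.001, 1.814]
ft_force: [0.9, 0.5, -4.4]
width: 0.0087
time: 4.18
eef_pos: [0.487, -0.0255, 0.1203]
tool_rot: [-3.136, -0.001, 1.814]
ft_force: [0.2, -0.4, -2.6]
width: 0.0085
```

```bash
for i in 1 2 3; do python3 -m crank '[{"ax":0,"ay":0,"dz":0.002,"dx":0,"dy":0,"az":0,"grip":0.0}]'; done
```

```text
time: 4.3
eef_pos: [0.487, -0.0255, 0.1222]
tool_rot: [-3.136, -0.001, 1.814]
ft_force: [2.2, 1.2, -3.2]
width: 0.0083
time: 4.42
eef_pos: [0.4871, -0.0255, 0.1244]
tool_rot: [-3.136, -0.001, 1.814]
ft_force: [2.5, 0.1, -3.9]
width: 0.0087
time: 4.55
eef_pos: [0.4872, -0.0255, 0.1265]
tool_rot: [-3.136, -0.001, 1.814]
ft_force: [1.8, 0.1, -4.3]
width: 0.0087
```

```bash
python3 - <<'E'
from h import *
p,d=arm.camera("side");cv2.imwrite("pics/s4.png",cv2.resize(p[180:310,250:400,::-1],None,fx=4.5,fy=4.5,interpolation=cv2.INTER_CUBIC))
E
```

```text
(no output)
```

View pics/s4.png

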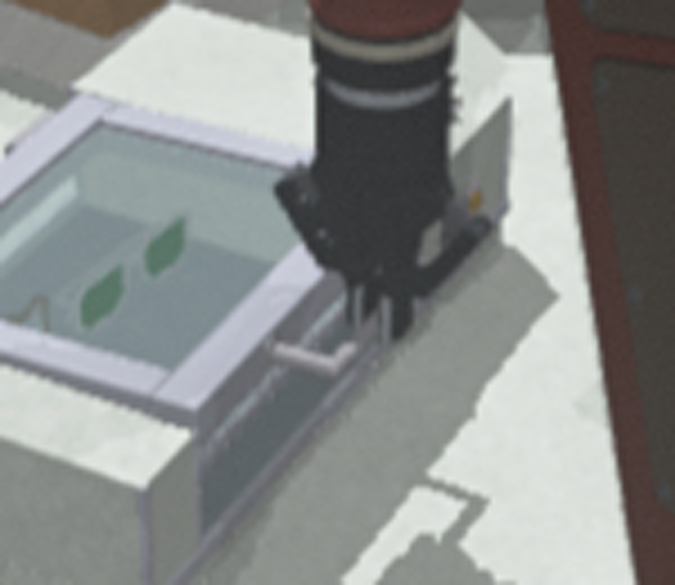

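The tug lifted the handle 15 mm with only about 4 N, well past the 6 mm of play, and the picture shows the lid's front rail raised. The lid is free, so the bolt stays as it is. I'll lift along the arc.

```bash
cat > a.py <<'E'
from h import *
s=arm.state();p=s['eef_pos'];g=p-np.array([0,0,.0036])
h0=np.array([.4869,-.0255,.1075]);x=np.array([.970,.244,0]);H=h0+.292*x
r=g-H;print('theta deg',np.degrees(np.arctan2(r[2],-(r@x))).round(2),'radius',np.hypot(r[2],r@x).round(4),'side',round(float(r@np.array([-.244,.97,0])),4),s['tool_rot'].round(3),s['ft_force'].round(1),s['time'])
for th in map(np.radians,(15,30,45)): print((H-.292*np.cos(th)*x+[0,0,.292*np.sin(th)+.0036]-p).round(4))
E
python3 -m crank '[{"ax":0,"ay":0,"dz":0.0177,"dx":0.0015,"dy":0.0004,"az":0,"grip":0.0},{"ax":0,"ay":0,"dz":0.0176,"dx":0.0025,"dy":0.0006,"az":0,"grip":0.0},{"ax":0,"ay":0,"dz":0.0174,"dx":0.0035,"dy":0.0009,"az":0,"grip":0.0}]'; python3 a.py
```

```text
time: 4.97
eef_pos: [0.4945, -0.0236, 0.1799]
tool_rot: [-3.135, -0.001, 1.814]
ft_force: [4.9, 0.2, -4.5]
width: 0.0091
theta deg 13.61 radius 0.2925 side -0.0 [-3.135e+00 -1.000e-03  1.814e+00] [ 4.9  0.2 -4.5] 4.975
[0.0021 0.0005 0.0067]
[0.0304 0.0077 0.0772]
[0.0754 0.019  0.1376]
```

```bash
python3 -m crank '[{"ax":0,"ay":0,"dz":0.0171,"dx":0.0047,"dy":0.0012,"az":0,"grip":0.0},{"ax":0,"ay":0,"dz":0.0168,"dx":0.0057,"dy":0.0014,"az":0,"grip":0.0},{"ax":0,"ay":0,"dz":0.0164,"dx":0.0067,"dy":0.0017,"az":0,"grip":0.0},{"ax":0,"ay":0,"dz":0.0158,"dx":0.0077,"dy":0.0019,"az":0,"grip":0.0}]'; python3 a.py
```

```text
time: 5.48
eef_pos: [0.5186, -0.0176, 0.2478]
tool_rot: [-3.132, -0.001, 1.813]
ft_force: [2.8, -0.2, -6.4]
width: 0.0086
theta deg 27.78 radius 0.2933 side -0.0001 [-3.132e+00 -1.000e-03  1.813e+00] [ 2.8 -0.2 -6.4] 5.475
[-0.022  -0.0055 -0.0611]
[0.0063 0.0017 0.0093]
[0.0513 0.013  0.0698]
```

```bash
python3 -m crank '[{"ax":0,"ay":0,"dz":0.0150,"dx":0.0086,"dy":0.0021,"az":0,"grip":0.0},{"ax":0,"ay":0,"dz":0.0146,"dx":0.0096,"dy":0.0024,"az":0,"grip":0.0},{"ax":0,"ay":0,"dz":0.0140,"dx":0.0105,"dy":0.0026,"az":0,"grip":0.0},{"ax":0,"ay":0,"dz":0.0133,"dx":0.0112,"dy":0.0028,"az":0,"grip":0.0}]'; python3 a.py
```

```text
time: 5.98
eef_pos: [0.5559, -0.0082, 0.3055]
tool_rot: [-3.124, -0.001, 1.812]
ft_force: [-1.3, -1.5, -2.8]
width: 0.0083
theta deg 41.34 radius 0.2943 side -0.0001 [-3.124e+00 -1.000e-03  1.812e+00] [-1.3 -1.5 -2.8] 5.975
[-0.0594 -0.0148 -0.1188]
[-0.0311 -0.0077 -0.0484]
[0.0139 0.0036 0.0121]
```

```bash
python3 -m crank '[{"ax":0,"ay":0,"dz":0.0122,"dx":0.0138,"dy":0.0035,"az":0,"grip":0.0},{"ax":0,"ay":0,"dz":0,"dx":0,"dy":0,"az":0,"grip":0.0},{"ax":0,"ay":0,"dz":0,"dx":0,"dy":0,"az":0,"grip":0.0}]'; python3 a.py
python3 - <<'E'
from h import *
for n in("side","top"):
    p,d=arm.camera(n);cv2.imwrite(f"pics/{n}5.png",p[:,:,::-1])
    if n=="side": cv2.imwrite("pics/s5c.png",cv2.resize(p[140:310,190:390,::-1],None,fx=3.5,fy=3.5,interpolation=cv2.INTER_CUBIC)); np.save("pics/s5d.npy",d)
E
```

```text
time: 6.35
eef_pos: [0.5671, -0.0055, 0.3183]
tool_rot: [-3.117, 0.0, 1.812]
ft_force: [-0.1, -0.7, -4.9]
width: 0.0083
theta deg 44.68 radius 0.2946 side -0.0001 [-3.117  0.     1.812] [-0.1 -0.7 -4.9] 6.35
[-0.0705 -0.0176 -0.1316]
[-0.0422 -0.0105 -0.0612]
[ 0.0028  0.0008 -0.0007]
```

View pics/s5c.png

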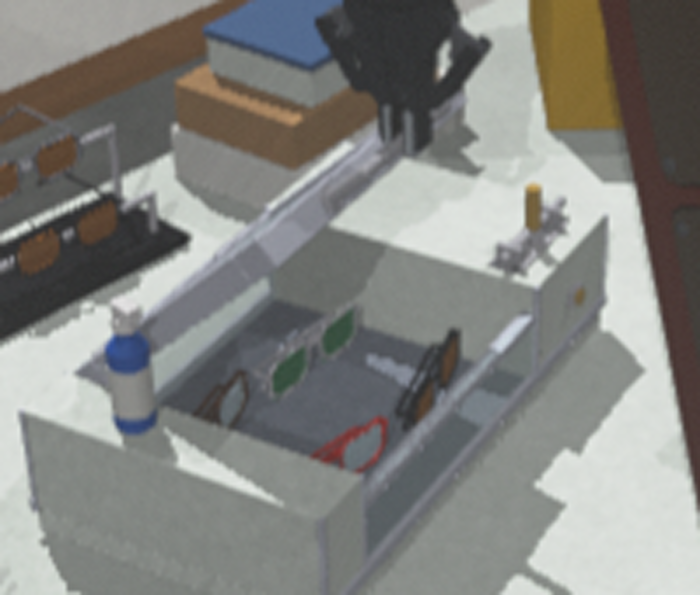

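View pics/top5.png

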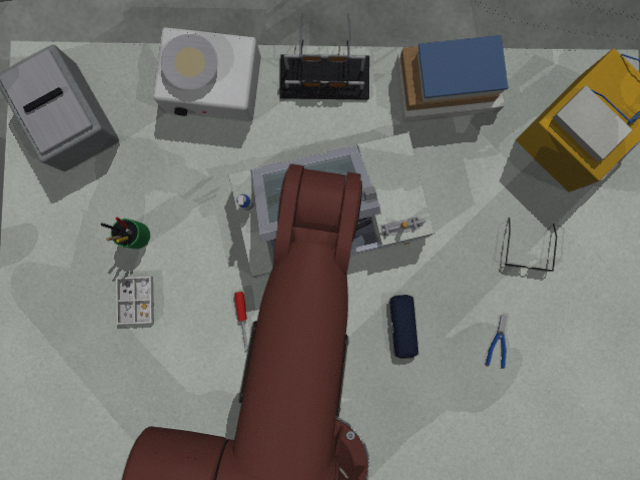

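```bash
python3 - <<'E'
from h import *
p,d=arm.camera("top");t=Cam("top")
h0=np.array([.4869,-.0255,.1075]);x=np.array([.970,.244,0]);y=np.array([-.244,.97,0]);H=h0+.292*x
P=np.array([t.pt(u,v,d[v,u]) for v in range(150,275) for u in range(235,400) if d[v,u]>0])-H
X=P@x;Y=P@y;Z=P[:,2]
for lo,hi in((.10,.13),(-.13,-.10)):
    m=(Y>lo)&(Y<hi)&(X<-.02)&(X>-.19)&(Z>.02)&(Z<.25)
    if m.sum()>10:
        k=np.polyfit(X[m],Z[m],1); r=Z[m]-np.polyval(k,X[m]); print(m.sum(),np.degrees(np.arctan(-k[0])),r.std(),k)
print(arm.state()['eef_pos'],arm.state()['ft_force'],arm.state()['width'],arm.state()['time'])
E
```

```text
840 42.77963355351908 0.006755781889158037 [-0.9253501   0.01358244]
714 43.58996996893726 0.01298514192882166 [-0.95195338  0.01528504]
[ 0.56709248 -0.00545219  0.31829114] [ 0.37001374 -0.85883478 -4.20759316] 0.008361428586973104 6.5
```

```bash
python3 -m crank '[{"ax":0,"ay":0,"dz":0.003,"dx":0.003,"dy":0.0007,"az":0,"grip":0.0},{"ax":0,"ay":0,"dz":0,"dx":0,"dy":0,"az":0,"grip":0.0},{"ax":0,"ay":0,"dz":0,"dx":0,"dy":0,"az":0,"grip":0.0},{"ax":0,"ay":0,"dz":0,"dx":0,"dy":0,"az":0,"grip":0.0}]'; python3 a.py; python3 -c "
from plant import arm
print(arm.state()['qd'].round(3)); arm.close_job()"
```

```text
time: 7.0
eef_pos: [0.5697, -0.0048, 0.321]
tool_rot: [-3.117, -0.0, 1.812]
ft_force: [-0.4, -1.3, -4.0]
width: 0.0088
theta deg 45.44 radius 0.2947 side -0.0001 [-3.117 -0.     1.812] [-0.4 -1.3 -4. ] 7.0
[-0.0732 -0.0183 -0.1344]
[-0.0449 -0.0111 -0.0639]
[ 0.0002  0.0002 -0.0035]
[ 0.     0.    -0.001  0.002  0.001  0.   ]
the job is handed in; nothing more can be done
```

The lid is open at about 45° and the arm is still holding it by the handle. I handed the job in at 7.0 s.

- **Tug:** I gripped the handle and pulled gently before going near the bolt. It rose 15 mm with about 4 N, well past the 6 mm of play, and the picture showed the front rail lifted. The lid was free, so I left the bolt untouched.
- **Lid angle:** Just before hand-in, the arm's own position gave 45.4°. A rough fit to the noisy top-camera depth gave 42.8° and 43.6°, against 44.7° from the arm at that moment. I then nudged the lid up by under 1° and did not repeat the depth check.
- **Hold:** The arm was at rest and the fingers were closed on the bar. The force at the wrist was about 4 N, as expected from the lid's weight.
- **Handle grip:** The radius from the hinge to the grip read 2.7 mm more than the stated 292 mm. The bar may have slid slightly in the pads, or my hinge estimate may be off by that much.
- **Everything else:** In the side and top views taken with the lid up, nothing else on the counter or showcase looked moved. I checked that by eye and did not measure it.

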